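# Snap the bearing cover home with the pusher

## Robot

A 6-joint arm with a two-finger parallel gripper is mounted at the origin on a cart in front of the work surface, level with it; the furniture and walls round the work are solid. World frame = base frame: x ahead of the robot, y to its left, z up, the work surface at z = 0. Lengths are in mm, angles in rad, forces in N, time in s.
With the tool pointing down it reaches from about 350 to 775 mm from the base axis. Payload 7.3 kg.
Tool frame: the origin (TCP) lies at the very end of the fingers, on their centre line; the grasp point (between the pads) lies 19 mm behind it; z points along the fingers, y is the line along which they close (so a half turn about z gives the same grasp; the last joint's range is limited). The gripper opens to 92 mm and grips with 3 to 60 N. Pads are 19 mm wide; open, the fingers measure 130 mm over their backs; the gripper's body (75 mm by 190 mm) begins 47 mm behind the grasp point.
Start: joints at [-0.146, 0.342, 1.524, -0, 1.275, -0.146], TCP at [525.023, 0.019, 187.241] pointing down, gripper open.
Joint ranges: [-2.53, 2.53], [-0.77, 2.02], [0.04, 2.7], [-1, 4.14], [0.28, 2.66], [-3.11, 3.11]. Speed limits (rad/s): [2.57, 2.57, 3.14, 3.14, 3.14, 3.14].

## Interface

Orientations are given as [roll, pitch, yaw] about the fixed x, y, z axes, in that order (R = Rz(yaw) Ry(pitch) Rx(roll)).
In Python, from plant import * gives the robot as it stands.
- The arm moves only by the tool arm_command, never from a script. Its arguments are lists of equal length, an entry for each row: "gripper": the finger opening in mm, from 0 to 91.8; "dp": the shift along the tool's x, y, z in units of 25 mm (1.0 is 25 mm), a list of three; "twist": the turn about the tool's z in units of 5 degrees (1.0 is 5 degrees). A call has exactly 5 rows; each row shifts and turns the commanded pose from where the row before left it, along the tool's axes as they then stand; what a row does not reach is not made up. A row lasts 1/8 s, in which the tool goes at most 62.5 mm and 10.7 degrees, less where a joint would pass 70% of its speed; a pose out of reach is approached as far as the arm can. A call is refused whole if a number of a shift passes 1 or a number of a turn 1, either way. A call with a gripper value outside its range is refused whole. The fingers move at their own pace and stop on an object; the grip force is fixed at half the most. Time passes only in rows, so rows that do not move let the fingers close, or fill a call up. It gives the time, the measured TCP pose, the force, the opening and the grip force at its end, in the units of the state.
- get_obs(): the state, without advancing time (a new reading comes with each control period).
- capture(name): name is "scene" or "side" or "wrist"; returns the picture (384x512x3 uint8, red, green, blue); there is no depth.
- get_calibration(name): a dict with "mtx" (3x3 intrinsics, pixels), "position" and "attitude" of the camera in the world; the wrist camera has in their place "mount" (4x4, takes a point from camera to tool coordinates, whose origin is the TCP and whose axes are the flange's). Camera axes: x right, y down, z forward; pixel columns grow to the right and rows downward; lengths in mm; the calibration is good to about 2 mm. A picture is of the moment at which its call begins: read the wrist's pose just before it. get_calibration takes no time and is no camera call.
- close_job(): hands the job in; it is judged then, once.
The state is a dict: "time": time; "joint_positions": joint angles; "dq": joint speeds; "tau": joint torques, N m; "tool_pos": TCP position; "tcp_rot": TCP orientation; "contact_force": force on the tool from outside, world axes, zero at the start; "moment": the same for the moment, N m; "grip_width": finger opening in mm; "finger_force": force on a finger pad.
Only numpy, scipy, OpenCV 4.12 (cv2) and the standard library are available. Lean on these libraries where they do the work, as an engineer would, in place of code of your own. Each camera call takes 0.05 s, during which the arm holds its last target. There are 200 camera calls.

## Task

One of the two round covers in the bearing block has been left standing proud. Take the pusher out of its sloping rest and, with its foot and not with the gripper, press that cover straight down until it snaps fully home like its neighbour. Then lay the pusher back in its rest with its foot against the ledge, and leave everything else where it is.

Things in the scene. Friction and masses are not known exactly. Their poses are not given: they have to be found in the camera images.
- block: Fixed bearing block of bare aluminium, 98 x 184 x 32 mm, on the bench. Origin at the centre of its underside, y along its 184 mm length, z up. Two blind round bores in its top, 73 mm wide and 22 mm deep (floor 10 mm above the bench), centred at y = +44 and -44 mm.
- cover_proud: The steel cover that stands proud, in either bore: round flange 70 mm wide, 12 mm thick, bevelled, with a flat-topped boss 32 mm wide; 22 mm high in all, 0.3 kg. Origin at the centre of its underside, z up. At first it rests loosely on the spring balls, about 14 mm too high; home, its origin is 10 mm above the bench and its boss top flush with the block's top.
- cover_proud_top (a point): Centre of the boss top of the cover that stands proud (moves with the cover).
- cover_home: The other, identical steel cover, already home in the other bore. Same origin and axes.
- pusher: The pusher: round steel handle 30 mm wide on a grey nylon foot 40 mm wide, 14 mm thick; 166 mm long plus a 4 mm button on top, 0.2 to 0.35 kg. Origin at the centre of the foot's flat face, z along the axis up to the handle's top. It lies in the rest, leaning 35 degrees from vertical, top towards the robot. From 100 mm above the foot upward it is clear of the rest and can be gripped from both sides.
- rest: Fixed sloping rest for the pusher: base plate 160 x 76 mm, with a V trough 66 mm long (from 29 to 95 mm along the pusher) open to the upper far side and a ledge at its lower end. Origin at the centre of its underside, z up; the pusher leans in its x-z plane, towards its -x (pusher axis = 35 degrees from +z towards -x).
- rest_seat (a point): Middle of the ledge, where the centre of the pusher's foot face belongs: 45 mm towards +x of the rest's origin and 32 mm above the bench. Axes as the rest's.
- calculator: Bystander: pocket calculator, 118 x 72 x 16 mm, lying in front of the block. Origin under its centre.
- dial_indicator: Bystander: dial indicator lying on its back, 107 x 57 x 19 mm. Origin under its centre.
- v_block: Bystander: ground steel V-block, 42 x 45 x 35 mm. Origin under its centre.
- master_ring: Bystander: steel setting ring, 76 mm wide, 25 mm high. Origin under its centre.
- block_face (a point): Centre of the block's top face, 32 mm above the bench. Three spring balls, evenly spaced in each bore wall, snap over a cover's flange: pressing a cover past them takes about 10 N (5 to 15 N) and 14 mm of travel, after which they hold it on the bore's floor.
There are look-alikes about, which are no part of the job. Leave any black or brown look-alike of the cover_home alone.

How it is judged:
By the outcome, as a careful person would: the job done as asked, in the order asked, and still so for the second after the job is handed in, with the robot touching nothing.
It also fails if it takes over 38 s, if anything falls off the work surface, if the arm or the gripper's body presses on something with over 40 N, if the wrist force passes 120 N, or if a joint passes its speed limit or range.

## Working session

There is one attempt and no reset: what is moved stays moved. The work goes in short steps, Python scripts to look and compute and a tool call to move; the robot and the scene stay as the last step left them, time stands still between calls to the robot, and variables do not carry over. Pictures are saved under pics/ and viewed, at most 10 in all, crops included, and the job is handed in when it is done.

Besides the shell and the picture viewer there is one more tool, called after "Call:" as name([rows], argument=value, ...), one row to a line, values as JSON. arm_command: Moves the arm, as the interface text tells. Its arguments: {"type":"object","properties":{"gripper":{"type":"array"},"dp":{"type":"array"},"twist":{"type":"array"}},"required":["gripper","dp","twist"]}

```bash
mkdir -p pics
python3 - <<'E'
from plant import *
import cv2,numpy as np
for n in ["scene","side"]:
    im=capture(n); cv2.imwrite(f"pics/{n}0.png",im[:,:,::-1])
    c=get_calibration(n); print(n,{k:np.round(np.array(v),4).tolist() for k,v in c.items() })
w=capture("wrist"); cv2.imwrite("pics/wrist0.png",w[:,:,::-1]);print(get_calibration("wrist"))
o=get_obs();print(o)
E
```

```text
scene {'mtx': [[444.1222, 0.0, 259.2289], [0.0, 444.1222, 184.9829], [0.0, 0.0, 1.0]], 'position': [-17.2181, -600.5849, 704.4323], 'attitude': [-2.2128, 0.0106, -0.7302]}
side {'mtx': [[447.8015, 0.0, 248.8346], [0.0, 447.8015, 185.974], [0.0, 0.0, 1.0]], 'position': [-63.0984, -930.4742, 512.1359], 'attitude': [-1.9469, 0.0208, -0.5836]}
{'mtx': array([[317.48840081,   0.        , 251.68331236],
       [  0.        , 317.48840081, 187.7612594 ],
       [  0.        ,   0.        ,   1.        ]]), 'mount': array([[ 2.60795341e-04, -9.58032599e-01, -2.86659154e-01,
         7.77363097e+01],
       [ 9.99999647e-01,  2.08120377e-05,  8.40219596e-04,
         1.46850958e-01],
       [-7.98991802e-04, -2.86659272e-01,  9.58032266e-01,
        -1.97369365e+02],
       [ 0.00000000e+00,  0.00000000e+00,  0.00000000e+00,
         1.00000000e+00]])}
{'time': 0.15, 'joint_positions': array([-1.45982247e-01,  3.42561360e-01,  1.52477071e+00, -5.45549722e-06,
        1.27541391e+00, -1.46000267e-01]), 'dq': array([-0.00083561, -0.00317982, -0.003778  ,  0.00073608,  0.00021404,
       -0.00264788]), 'tau': array([ 7.52666965e-04, -4.31470585e+01, -2.44352603e+01,  7.18239485e-02,
        5.38185902e-02, -1.32920518e-04]), 'tool_pos': array([5.24657166e+02, 8.00989587e-02, 1.86714711e+02]), 'tcp_rot': array([-3.14045084e+00, -1.62626645e-04,  1.57081585e+00]), 'contact_force': array([-1.40714365,  0.18330991,  0.03438231]), 'moment': array([-0.02529009, -0.01254881, -0.01701422]), 'finger_force': 0.0, 'grip_width': 91.65124353198983}
```

View pics/scene0.png

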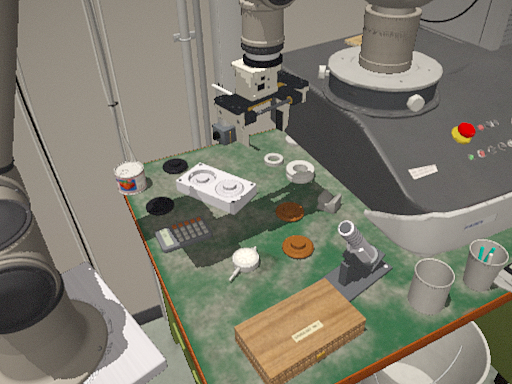

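View pics/side0.png

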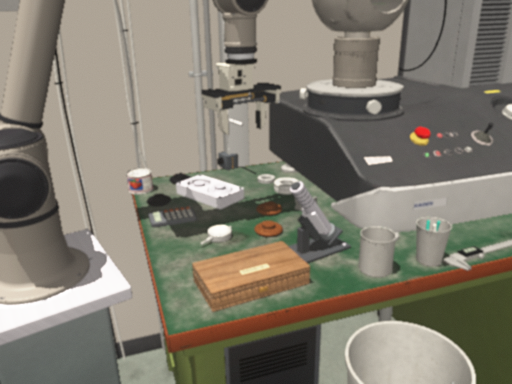

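Run:
```python
import cv2,numpy as np
s=cv2.imread('pics/scene0.png'); w=cv2.imread('pics/wrist0.png')
a=cv2.resize(s[150:310,150:410],None,fx=3,fy=3,interpolation=cv2.INTER_CUBIC)
cv2.imwrite('pics/a.png',a)
d=cv2.imread('pics/side0.png')
b=cv2.resize(d[165:275,140:360],None,fx=3.5,fy=3.5,interpolation=cv2.INTER_CUBIC)
cv2.imwrite('pics/b.png',b)
```

```text
(no output)
```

View pics/a.png

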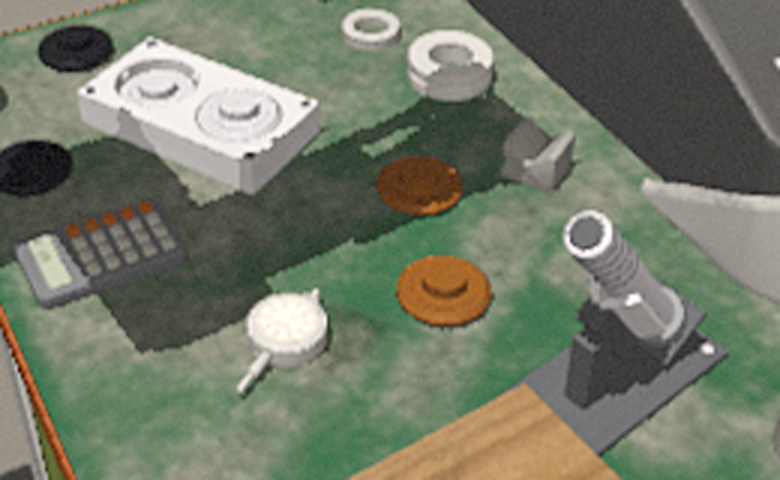

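View pics/b.png

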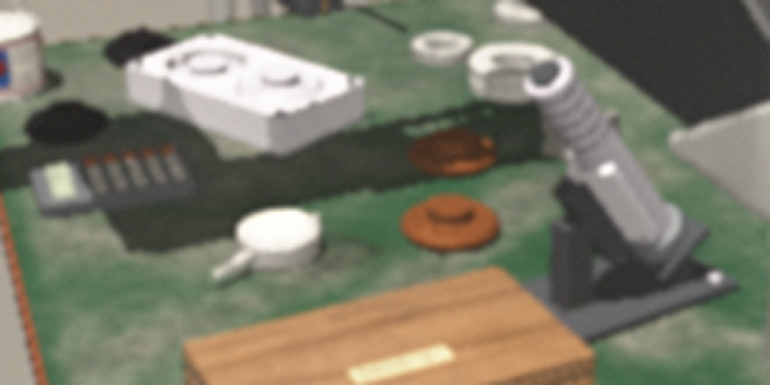

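View pics/wrist0.png

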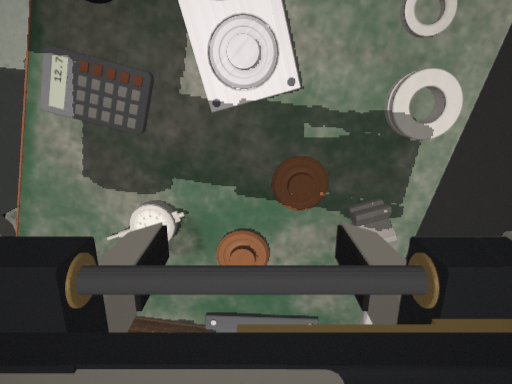

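```bash
cat > h.py <<'E'
import numpy as np
from scipy.spatial.transform import Rotation as R
from scipy.optimize import least_squares
from plant import *
W0=(np.array([525.02,0.02,187.24]),np.array([-3.14159,0,1.5708]))
def cam(n,tp=None,rot=None):
    c=get_calibration(n)
    if n=="wrist":
        M=np.array(c["mount"]);T=R.from_euler('xyz',rot).as_matrix()
        return c["mtx"],T@M[:3,3]+tp,T@M[:3,:3]
    return c["mtx"],np.array(c["position"]),R.from_euler('xyz',c["attitude"]).as_matrix()
def ray(C,uv):
    d=C[2]@np.linalg.inv(C[0])@np.array([uv[0],uv[1],1.]);return C[1],d/np.linalg.norm(d)
def onz(C,uv,z):
    p,d=ray(C,uv);return p+d*(z-p[2])/d[2]
def proj(C,P):
    q=C[0]@(C[2].T@(np.asarray(P,float)-C[1]));return q[:2]/q[2]
def tri(obs):
    A=0;b=0
    for C,uv in obs:
        p,d=ray(C,uv);M=np.eye(3)-np.outer(d,d);A=A+M;b=b+M@p
    return np.linalg.solve(A,b)
E
python3 - <<'E'
from h import *
np.set_printoptions(precision=1,suppress=True)
S=cam("scene");D=cam("side");W=cam("wrist",*W0)
a=lambda u,v:(u/3+150,v/3+150)
b=lambda u,v:(u/3.5+140,v/3.5+165)
print("blk corners wrist",onz(W,(213,110),32),onz(W,(300,88),32))
for p in [(80,95),(150,38),(320,103),(247,160)]: print("scene",onz(S,a(*p),32))
for p in [(128,72),(185,34),(363,85),(280,118)]: print("side",onz(D,b(*p),32))
print("boss proud",onz(W,(243,50),46),onz(S,a(238,103),46),onz(D,b(281,76),46),"home",onz(S,a(156,85),32),onz(D,b(208,60),32))
print("plate",[onz(W,p,8) for p in [(205,315),(318,318)]],onz(S,a(728,350),8),onz(D,b(737,286),8))
print("screw",onz(S,a(708,348),10),onz(D,b(714,277),10), onz(W,(312,321),10),onz(W,(212,323),10))
t=tri([(S,a(588,233)),(D,b(548,75))]);print("top",t,proj(S,t),a(588,233),proj(D,t),b(548,75))
print("vblock,ring,dial,brown",onz(W,(372,215),35),onz(W,(425,103),25),onz(W,(152,225),19),onz(W,(243,253),20))
E
```

```text
blk corners wrist [483.7  59.9  32. ] [576.7  82.6  32. ]
scene [431.2 228.3  32. ]
scene [526.5 258.9  32. ]
scene [574.4  80.8  32. ]
scene [480.9  63.3  32. ]
side [428.4 219.5  32. ]
side [510.  274.8  32. ]
side [572.5  76.9  32. ]
side [482.9  57.6  32. ]
boss proud [516.9 118.1  46. ] [512.2 112.6  46. ] [511.  103.4  46. ] home [487.7 196.   32. ] [496.3 204.2  32. ]
plate [array([ 459.9, -221.8,    8. ]), array([ 619.2, -226.8,    8. ])] [ 613.6 -303.5    8. ] [ 611.  -307.9    8. ]
screw [ 603.1 -293.9   10. ] [ 604.8 -293.3   10. ] [ 610.5 -230.2   10. ] [ 469.5 -233.6   10. ]
top [ 486.9 -262.1  168.6] [346.5 227.4] (346.0, 227.66666666666669) [296.1 186.7] (296.57142857142856, 186.42857142857142)
vblock,ring,dial,brown [667.5 -60.4  35. ] [715.3  67.1  25. ] [401.4 -80.1  19. ] [ 514.4 -118.3   20. ]
```

```bash
cat >> h.py <<'E'
def plan(d,tw,n,yaw=None):
    "d: world shift mm, tw: twist units total, n rows"
    o=get_obs(); rot=R.from_euler('xyz',o["tcp_rot"])
    yaw=o["tcp_rot"][2] if yaw is None else yaw
    for i in range(n):
        y=yaw-np.deg2rad(5)*tw/n*i
        T=(R.from_euler('z',y)*R.from_euler('x',np.pi)).as_matrix()
        print(np.round(T.T@np.array(d)/n/25,2).tolist(), round(tw/n,2))
def st():
    o=get_obs();print(round(o["time"],2),np.round(o["tool_pos"],1),np.round(np.rad2deg(o["tcp_rot"]),1),np.round(o["contact_force"],1),np.round(o["moment"],2),round(o["grip_width"],1),round(o["finger_force"],1))
E
python3 -c "
from h import *
plan((-20.5,-262,38),18.5,20,1.5708)"
```

```text
[-0.52, -0.04, -0.08] 0.93
[-0.53, 0.0, -0.08] 0.93
[-0.52, 0.04, -0.08] 0.93
[-0.52, 0.09, -0.08] 0.93
[-0.51, 0.13, -0.08] 0.93
[-0.5, 0.17, -0.08] 0.93
[-0.48, 0.21, -0.08] 0.93
[-0.46, 0.25, -0.08] 0.93
[-0.44, 0.28, -0.08] 0.93
[-0.42, 0.32, -0.08] 0.93
[-0.39, 0.35, -0.08] 0.93
[-0.36, 0.38, -0.08] 0.93
[-0.33, 0.41, -0.08] 0.93
[-0.3, 0.43, -0.08] 0.93
[-0.26, 0.46, -0.08] 0.93
[-0.22, 0.48, -0.08] 0.93
[-0.18, 0.49, -0.08] 0.93
[-0.14, 0.51, -0.08] 0.93
[-0.1, 0.52, -0.08] 0.93
[-0.06, 0.52, -0.08] 0.93
```

Call:
arm_command([
  [-0.52, -0.04, -0.2],
  [-0.53, 0, -0.2],
  [-0.52, 0.04, -0.2],
  [-0.52, 0.09, -0.2],
  [-0.51, 0.13, -0.2],
], gripper=[91, 91, 91, 91, 91], twist=[0.93, 0.93, 0.93, 0.93, 0.93])

```text
time: 0.78
tool_pos: [519.6, -65.8, 212.1]
tcp_rot: [-3.141, 0.0, 1.162]
contact_force: [-0.5, 0.9, 0.9]
grip_width: 90.8
finger_force: 0.0
```

Call:
arm_command([
  [-0.5, 0.17, -0.12],
  [-0.48, 0.21, -0.1],
  [-0.46, 0.25, -0.1],
  [-0.44, 0.28, -0.1],
  [-0.42, 0.32, -0.1],
], gripper=[91, 91, 91, 91, 91], twist=[0.93, 0.93, 0.93, 0.93, 0.93])

```text
time: 1.4
tool_pos: [514.6, -131.2, 225.0]
tcp_rot: [-3.141, 0.0, 0.757]
contact_force: [1.0, 0.0, 0.3]
grip_width: 90.7
finger_force: 0.0
```

Call:
arm_command([
  [-0.39, 0.35, 0],
  [-0.36, 0.38, 0],
  [-0.33, 0.41, 0],
  [-0.3, 0.43, 0],
  [-0.26, 0.46, 0],
], gripper=[91, 91, 91, 91, 91], twist=[0.93, 0.93, 0.93, 0.93, 0.93])

```text
time: 2.02
tool_pos: [509.2, -196.7, 224.9]
tcp_rot: [-3.141, 0.0, 0.351]
contact_force: [0.5, -0.0, 0.5]
grip_width: 90.9
finger_force: 0.0
```

Call:
arm_command([
  [-0.22, 0.48, 0],
  [-0.18, 0.49, 0],
  [-0.14, 0.51, 0],
  [-0.1, 0.52, 0],
  [-0.06, 0.52, 0],
], gripper=[91, 91, 91, 91, 91], twist=[0.93, 0.93, 0.93, 0.93, 0.93])

```text
time: 2.65
tool_pos: [504.0, -262.2, 224.9]
tcp_rot: [-3.141, 0.001, -0.055]
contact_force: [-0.2, 0.2, 0.7]
grip_width: 91.3
finger_force: 0.0
```

Run:
```python
from h import *
import cv2
st();o=get_obs();np.save('w1.npy',np.r_[o["tool_pos"],o["tcp_rot"]])
w=capture("wrist"); cv2.imwrite("pics/w1.png",w[:,:,::-1])
```

```text
2.65 [ 504.  -262.2  224.9] [-180.     0.    -3.2] [-0.2  0.2  0.7] [0.04 0.11 0.01] 91.3 0.0
```

View pics/w1.png

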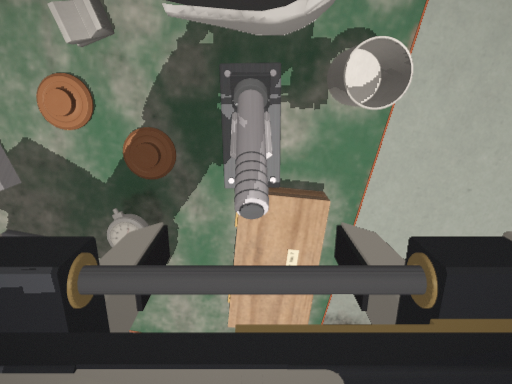

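Run:
```python
from h import *
np.set_printoptions(precision=1,suppress=True)
w=np.load('w1.npy');W=cam("wrist",w[:3],w[3:])
print("top",onz(W,(252,209),171),"corners",onz(W,(221,66),8),onz(W,(283,66),8),"screws",[onz(W,p,10) for p in [(227,73),(275,73),(232,181),(275,180)]])
```

```text
top [ 488.  -261.4  171. ] corners [ 615.1 -230.6    8. ] [ 611.  -306.2    8. ] screws [array([ 606.6, -237.4,   10. ]), array([ 603.4, -296. ,   10. ]), array([ 469.6, -233.6,   10. ]), array([ 467.8, -291.4,   10. ])]
```

Call:
arm_command([
  [0.04, 0, 0.8],
  [0, 0, 0.8],
  [0, 0, 0.8],
  [0, 0, 0.8],
  [0, 0, 0.76],
], gripper=[91, 91, 91, 91, 91], twist=[-0.15, 0, 0, 0, 0])

```text
time: 3.32
tool_pos: [505.0, -261.5, 125.3]
tcp_rot: [-3.141, 0.001, -0.038]
contact_force: [-0.2, 0.2, -0.5]
grip_width: 90.9
finger_force: 0.0
```

Call:
arm_command([
  [0, 0, 0],
  [0, 0, 0],
  [0, 0, 0],
  [0, 0, 0],
  [0, 0, 0],
], gripper=[20, 20, 20, 20, 20], twist=[0, 0, 0, 0, 0])

```text
time: 3.95
tool_pos: [505.3, -262.0, 126.6]
tcp_rot: [3.141, -0.001, -0.039]
contact_force: [-0.5, -0.5, 0.2]
grip_width: 45.7
finger_force: 0.0
```

Call:
arm_command([
  [0, 0, 0],
  [0, 0, 0],
  [0, 0, 0],
  [0, 0, 0],
  [0, 0, 0],
], gripper=[20, 20, 20, 20, 20], twist=[0, 0, 0, 0, 0])

```text
time: 4.58
tool_pos: [505.0, -261.9, 126.2]
tcp_rot: [-3.141, 0.0, -0.039]
contact_force: [-0.7, 0.3, -0.1]
grip_width: 21.5
finger_force: 26.7
```

```bash
python3 -c "
from h import *
st()"
```

```text
4.58 [ 505.  -261.9  126.2] [-180.     0.    -2.2] [-0.7  0.3 -0.1] [ 0.11  0.27 -0.02] 21.5 26.7
```

Run:
```python
from h import *
import cv2
st()
a=capture("side")[140:270,250:370,::-1];b=capture("scene")[160:290,300:420,::-1]
cv2.imwrite("pics/g1.png",cv2.resize(np.hstack([a,b]),None,fx=3.3,fy=3.3,interpolation=cv2.INTER_CUBIC))
```

```text
4.58 [ 505.  -261.9  126.2] [-180.     0.    -2.2] [-0.7  0.3 -0.1] [ 0.11  0.27 -0.02] 21.5 26.7
```

View pics/g1.png

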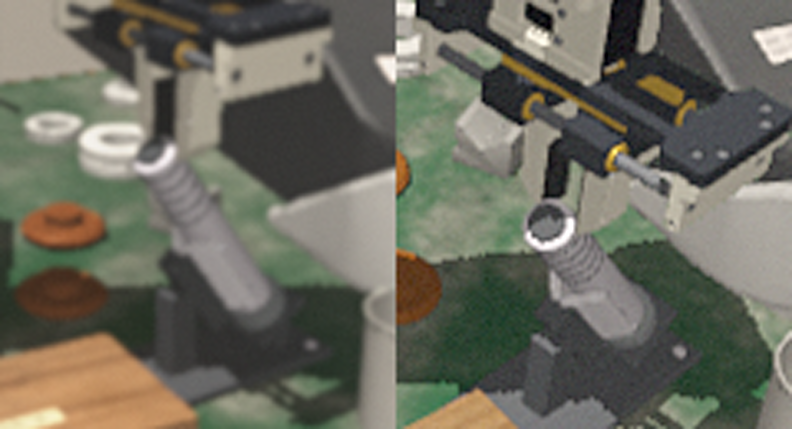

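Run:
```python
from h import *
np.set_printoptions(precision=0,suppress=True)
D=cam("side");S=cam("scene")
for P in [(505,-262,126),(505,-262,145),(505,-262,192),(505,-277,145),(487,-262,170),(495.5,-262,126),(514.5,-262,126)]:
    print(P,(proj(D,P)-[250,140])*3.3,(proj(S,P)-[300,160])*3.3+[396,0])
import cv2
w=capture("wrist"); cv2.imwrite("pics/w2.png",w[:,:,::-1])
```

```text
(505, -262, 126) [173. 209.] [562. 264.]
(505, -262, 145) [174. 182.] [566. 239.]
(505, -262, 192) [175. 113.] [576. 174.]
(505, -277, 145) [189. 190.] [587. 253.]
(487, -262, 170) [152. 152.] [550. 220.]
(495.5, -262, 126) [161. 213.] [551. 272.]
(514.5, -262, 126) [184. 206.] [573. 256.]
```

View pics/w2.png

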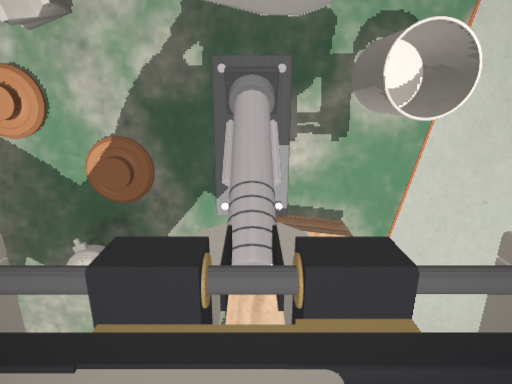

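Call:
arm_command([
  [-0.28, 0, -0.41],
  [-0.28, 0, -0.41],
  [-0.28, 0, -0.41],
  [0, 0, 0],
  [0, 0, 0],
], gripper=[20, 20, 20, 20, 20], twist=[0, 0, 0, 0, 0])

```text
time: 5.35
tool_pos: [484.1, -261.2, 157.1]
tcp_rot: [3.141, -0.0, -0.039]
contact_force: [-0.2, -0.4, 0.0]
grip_width: 20.1
finger_force: 0.0
```

Run:
```python
from h import *
import cv2
st()
a=capture("side")[140:270,250:370,::-1];b=capture("scene")[160:290,300:420,::-1]
cv2.imwrite("pics/g2.png",cv2.resize(np.hstack([a,b]),None,fx=3.3,fy=3.3,interpolation=cv2.INTER_CUBIC))
```

```text
5.35 [ 484.1 -261.2  157.1] [180.   -0.   -2.3] [-0.2 -0.4  0. ] [ 0.1  0.2 -0. ] 20.1 0.0
```

View pics/g2.png

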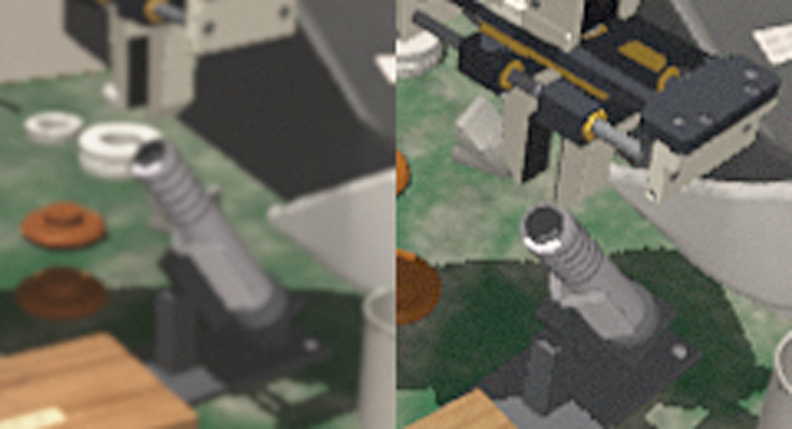

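Call:
arm_command([
  [0.42, 0, 0],
  [0.42, 0, 0],
  [0, -0.03, 0],
  [0, 0, 0],
  [0, 0, 0],
], gripper=[62, 62, 62, 62, 62], twist=[0, 0, 0, 0, 0])

```text
time: 6.08
tool_pos: [505.0, -261.2, 157.0]
tcp_rot: [-3.142, 0.0, -0.039]
contact_force: [-0.2, 0.4, 0.4]
grip_width: 61.4
finger_force: 0.0
```

Call:
arm_command([
  [0, 0, 0.5],
  [0, 0, 0.6],
  [0, 0, 0.6],
  [0, 0, 0.6],
  [0, 0, 0.58],
], gripper=[62, 62, 62, 62, 62], twist=[0, 0, 0, 0, 0])

```text
time: 6.7
tool_pos: [505.0, -261.1, 83.7]
tcp_rot: [-3.141, 0.0, -0.039]
contact_force: [-0.0, 0.0, -0.9]
grip_width: 62.2
finger_force: 0.0
```

Call:
arm_command([
  [0, 0, 0],
  [0, 0, 0],
  [0, 0, 0],
  [0, 0, 0],
  [0, 0, 0],
], gripper=[24, 24, 24, 24, 24], twist=[0, 0, 0, 0, 0])

```text
time: 7.32
tool_pos: [505.5, -261.6, 85.6]
tcp_rot: [3.141, -0.001, -0.039]
contact_force: [-0.8, -0.6, 2.0]
grip_width: 29.2
finger_force: 30.0
```

Run:
```python
from h import *
import cv2
st()
a=capture("side")[140:270,250:370,::-1];b=capture("scene")[160:290,300:420,::-1]
cv2.imwrite("pics/g3.png",cv2.resize(np.hstack([a,b]),None,fx=3.3,fy=3.3,interpolation=cv2.INTER_CUBIC))
```

```text
7.33 [ 505.5 -261.6   85.6] [ 1.8e+02 -1.0e-01 -2.3e+00] [-0.8 -0.6  2. ] [-0.13  0.11 -0.05] 29.2 30.0
```

Call:
arm_command([
  [0.08, 0, -0.3],
  [0.15, 0, -0.5],
  [0.15, 0, -0.6],
  [0.1, 0, -0.6],
  [0, 0, -0.6],
], gripper=[24, 24, 24, 24, 24], twist=[0, 0, 0, 0, 0])

```text
time: 8.05
tool_pos: [517.4, -261.6, 151.0]
tcp_rot: [-3.142, -0.0, -0.039]
contact_force: [-0.5, -0.4, -2.8]
grip_width: 29.3
finger_force: 30.0
```

Run:
```python
from h import *
import cv2
st()
o=get_obs();np.save('w4.npy',np.r_[o["tool_pos"],o["tcp_rot"]])
for n in("side","scene","wrist"): cv2.imwrite(f"pics/l_{n}.png",capture(n)[:,:,::-1])
# expected grasp point and foot for vertical / 35deg
G=o["tool_pos"]+[0,0,41+19]
for n in("side","scene"):
    C=cam(n);print(n,"grasp",proj(C,G).round(),[ (t,proj(C,G+138*np.array([np.sin(np.deg2rad(t)),0,-np.cos(np.deg2rad(t))])).round()) for t in (0,10,20,35)])
a=cv2.imread('pics/l_side.png')[110:270,240:370];b=cv2.imread('pics/l_scene.png')[110:270,290:420]
cv2.imwrite("pics/g4.png",cv2.resize(np.hstack([a,b]),None,fx=3,fy=3,interpolation=cv2.INTER_CUBIC))
```

```text
8.05 [ 517.4 -261.6  151. ] [-180.    -0.    -2.2] [-0.5 -0.4 -2.8] [0.02 0.19 0.01] 29.3 30.0
side grasp [308. 164.] [(0, array([306., 224.])), (10, array([314., 221.])), (20, array([322., 215.])), (35, array([333., 205.]))]
scene grasp [360. 201.] [(0, array([351., 257.])), (10, array([359., 250.])), (20, array([367., 242.])), (35, array([378., 228.]))]
```

View pics/g4.png

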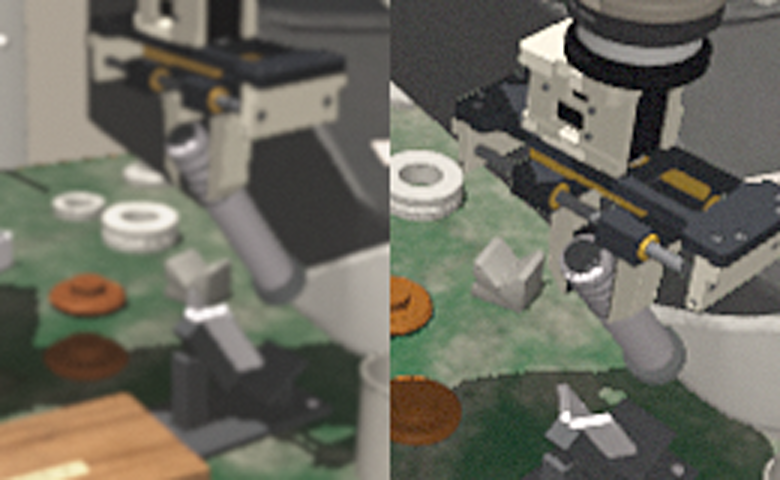

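Run:
```python
from h import *
np.set_printoptions(precision=1,suppress=True)
o=get_obs();tp=o["tool_pos"];D=cam("side");S=cam("scene")
yw=np.deg2rad(-2.2);u=np.array([np.cos(yw),np.sin(yw),0]);v=np.array([-np.sin(yw),np.cos(yw),0]);k=np.array([0,0,1.])
ph=np.linspace(0,2*np.pi,60)
def res(p):
    F=p[:3];t=p[3];ax=-np.sin(t)*u+np.cos(t)*k;e=np.cos(t)*u+np.sin(t)*k
    rim=[F+20*(np.cos(a)*e+np.sin(a)*v) for a in ph]
    out=[]
    for C,top,row,col in((D,(301.7,156.7),211.7,341.3),(S,(355,195),238,388.7)):
        q=np.array([proj(C,r) for r in rim])
        out+=list(proj(C,F+169*ax)-top)+[q[:,1].max()-row,q[:,0].max()-col]
    return np.array(out)
r=least_squares(res,np.r_[tp+[80,0,-52],.6]);F=r.x[:3];t=r.x[3]
print("F",F,"theta",np.rad2deg(t),"res",r.fun)
d=F-tp;du=d@u;s=-du
print("F rel TCP: u",d@u,"v",d@v,"z",d[2]," s at tool axis",d@u/np.sin(t),"z of axis there rel TCP",d[2]+d@u/np.tan(t))
```

```text
F [ 600.7 -261.5   94.7] theta 35.742738221434 res [-0.6 -1.1  1.4  1.8 -0.9 -0.3  0.2 -0.1]
F rel TCP: u 83.05210701056643 v 3.585507006823732 z -56.22095819734284  s at tool axis 142.17677293166398 z of axis there rel TCP 59.17653866618261
```

Run:
```python
from h import *
import cv2
np.set_printoptions(precision=1,suppress=True)
W=cam("wrist",*W0)
im=cv2.imread('pics/wrist0.png');g=cv2.GaussianBlur(cv2.cvtColor(im,cv2.COLOR_BGR2GRAY),(3,3),0).astype(float)
# gradient edge along lines: sub-pixel location by scanning perpendicular
def edge(p0,p1,n=25,w=8):
    p0=np.array(p0,float);p1=np.array(p1,float);t=(p1-p0)/np.linalg.norm(p1-p0);nn=np.array([-t[1],t[0]]);pts=[]
    ks=np.arange(-w,w+.1,.5)
    for f in np.linspace(.1,.9,n):
        c=p0+f*(p1-p0);L=np.array([c+k*nn for k in ks]).astype(np.float32)
        v=cv2.remap(g.astype(np.float32),L[:,0][None],L[:,1][None],1)[0]
        d=np.abs(np.gradient(v));pts.append(c+ks[d.argmax()]*nn)
    P=np.array([onz(W,p,32)[:2] for p in pts])
    l=cv2.fitLine(P.astype(np.float32),cv2.DIST_HUBER,0,.01,.01).ravel();return l,np.rad2deg(np.arctan2(l[1],l[0]))
near,a=edge((213,109),(300,88));left,b=edge((180,5),(213,109));right,c=edge((283,0),(300,88))
print(near,a,left,b,right,c)
def X(l,m):
    s=np.linalg.solve(np.c_[l[:2],-m[:2]],m[2:]-l[2:]);return l[2:]+s[0]*l[:2]
print(X(near,left),X(near,right))
# boss circle of proud cover
cc=cv2.HoughCircles(cv2.GaussianBlur(im[:110,190:310],(3,3),0)[:,:,1],cv2.HOUGH_GRADIENT,1,5,param1=100,param2=12,minRadius=12,maxRadius=40)
print(cc[0][:5] if cc is not None else None)
if cc is not None:
    for q in cc[0][:5]: print(onz(W,(q[0]+190,q[1]),46 if q[2]<22 else 36))
```

```text
[  1.    0.2 534.3  72.9] 13.753898 [  0.3  -1.  464.7 118. ] -74.7998 [  0.3  -1.  564.9 125.3] -74.849075
[480.5  59.7] [576.3  83.1]
[[52.5 48.5 35. ]
 [53.5 54.5 29.4]
 [59.5 51.5 29.3]
 [67.5 57.5 38.3]
 [58.5 41.5 27.2]]
[515.5 121.   36. ]
[516.5 115.4  36. ]
[522.6 118.2  36. ]
[530.8 112.5  36. ]
[521.6 127.5  36. ]
```

```bash
python3 -c "
from h import *
st();plan((38.6,226.6,0),-21.36,22)"
```

```text
8.2 [ 517.6 -261.9  151. ] [ 1.799e+02 -1.000e-01 -2.200e+00] [ 0.2 -1.2 -3.8] [ 0.11  0.23 -0.04] 29.9 30.0
[0.05, -0.41, -0.0] -0.97
[0.09, -0.41, -0.0] -0.97
[0.12, -0.4, -0.0] -0.97
[0.16, -0.39, -0.0] -0.97
[0.19, -0.37, -0.0] -0.97
[0.22, -0.36, -0.0] -0.97
[0.25, -0.34, -0.0] -0.97
[0.28, -0.31, -0.0] -0.97
[0.3, -0.29, -0.0] -0.97
[0.33, -0.26, -0.0] -0.97
[0.35, -0.23, -0.0] -0.97
[0.36, -0.2, -0.0] -0.97
[0.38, -0.17, -0.0] -0.97
[0.39, -0.14, -0.0] -0.97
[0.4, -0.11, -0.0] -0.97
[0.41, -0.07, -0.0] -0.97
[0.42, -0.04, -0.0] -0.97
[0.42, -0.0, -0.0] -0.97
[0.42, 0.03, 0.0] -0.97
[0.41, 0.07, 0.0] -0.97
[0.4, 0.1, 0.0] -0.97
[0.39, 0.14, 0.0] -0.97
```

Call:
arm_command([
  [0.05, -0.41, 0],
  [0.09, -0.41, 0],
  [0.12, -0.4, 0],
  [0.16, -0.39, 0],
  [0.19, -0.37, 0],
], gripper=[24, 24, 24, 24, 24], twist=[-0.97, -0.97, -0.97, -0.97, -0.97])

```text
time: 8.82
tool_pos: [525.4, -209.7, 149.2]
tcp_rot: [-3.14, 0.001, 0.387]
contact_force: [-0.1, 0.8, -2.9]
grip_width: 29.3
finger_force: 30.0
```

Call:
arm_command([
  [0.22, -0.36, 0],
  [0.25, -0.34, 0],
  [0.28, -0.31, 0],
  [0.3, -0.29, 0],
  [0.33, -0.26, 0],
], gripper=[24, 24, 24, 24, 24], twist=[-0.97, -0.97, -0.97, -0.97, -0.97])

```text
time: 9.45
tool_pos: [534.4, -158.0, 149.3]
tcp_rot: [-3.14, 0.0, 0.81]
contact_force: [-0.3, -0.2, -2.8]
grip_width: 29.6
finger_force: 30.0
```

Call:
arm_command([
  [0.35, -0.23, 0],
  [0.36, -0.2, 0],
  [0.38, -0.17, 0],
  [0.39, -0.14, 0],
  [0.4, -0.11, 0],
], gripper=[24, 24, 24, 24, 24], twist=[-0.97, -0.97, -0.97, -0.97, -0.97])

```text
time: 10.07
tool_pos: [543.2, -106.9, 149.3]
tcp_rot: [-3.14, 0.0, 1.233]
contact_force: [0.1, 0.3, -2.8]
grip_width: 29.5
finger_force: 30.0
```

Call:
arm_command([
  [0.41, -0.07, 0],
  [0.42, -0.04, 0],
  [0.42, 0, 0],
  [0.42, 0.03, 0],
  [0.41, 0.07, 0],
], gripper=[24, 24, 24, 24, 24], twist=[-0.97, -0.97, -0.97, -0.97, -0.97])

```text
time: 10.7
tool_pos: [551.8, -55.4, 149.3]
tcp_rot: [-3.14, -0.0, 1.656]
contact_force: [-0.5, -0.7, -2.4]
grip_width: 29.5
finger_force: 30.0
```

Call:
arm_command([
  [0.4, 0.1, 0],
  [0.39, 0.14, 0],
  [0, 0, 0.9],
  [0, 0, 0.9],
  [0, 0, 0.7],
], gripper=[24, 24, 24, 24, 24], twist=[-0.97, -0.97, 0, 0, 0])

```text
time: 11.32
tool_pos: [555.0, -35.2, 85.9]
tcp_rot: [-3.14, -0.001, 1.823]
contact_force: [0.5, -0.2, -2.6]
grip_width: 29.1
finger_force: 30.0
```

Run:
```python
from h import *
import cv2
st();o=get_obs();tp=o["tool_pos"];yw=o["tcp_rot"][2]
u=np.array([np.cos(yw),np.sin(yw),0]);e=np.array([528.5,71.4,0]);by=np.array([-.25,.968,0])
print("D",(e-tp)@by,"lateral",(tp-e)@np.array([.968,.25,0]))
```

```text
11.32 [555.  -35.2  85.9] [-179.9   -0.   104.5] [ 0.5 -0.2 -2.6] [-0.05 -0.01  0.06] 29.1 30.0
D 109.82767301259803 lateral -1.0342436515287936
```

Call:
arm_command([
  [0.2, 0, 0.64],
  [0.3, 0, 0],
  [0.44, 0, -0.2],
  [0.4, 0, -0.18],
  [0, 0, 0],
], gripper=[24, 24, 24, 24, 24], twist=[0, 0, 0, 0, 0])

```text
time: 11.95
tool_pos: [548.2, -2.2, 82.4]
tcp_rot: [3.139, 0.001, 1.824]
contact_force: [1.5, -2.3, -2.4]
grip_width: 29.5
finger_force: 30.0
```

```bash
cat >> h.py <<'E'
import cv2
ph=np.linspace(0,2*np.pi,48)
def tilt(yaw_deg,z_off=60,save=None):
    "tilt of the pusher about the tool's y from its silhouettes: match of grey handle model against images"
    o=get_obs();G=o["tool_pos"]+[0,0,z_off];yw=np.deg2rad(yaw_deg)
    u=np.array([np.cos(yw),np.sin(yw),0]);v=np.array([-np.sin(yw),np.cos(yw),0]);k=np.array([0,0,1.])
    sc=np.zeros((70,));ts=np.arange(-20,50)
    for n in("side","scene"):
        C=cam(n);im=cv2.cvtColor(capture(n)[:,:,::-1].copy(),cv2.COLOR_BGR2GRAY)
        gx=cv2.Sobel(im,cv2.CV_32F,1,0);gy=cv2.Sobel(im,cv2.CV_32F,0,1)
        for i,t in enumerate(ts):
            t=np.deg2rad(t);ax=-np.sin(t)*u+np.cos(t)*k;e=np.cos(t)*u+np.sin(t)*k
            m=np.zeros(im.shape,np.uint8)
            for r,s0,s1 in((20,-138,-124),(15,-124,-30)):
                P=[proj(C,G+s*ax+r*(np.cos(a)*e+np.sin(a)*v)) for s in(s0,s1) for a in ph]
                cv2.fillConvexPoly(m,cv2.convexHull(np.array(P,np.float32)).astype(np.int32),255)
            c=max(cv2.findContours(m,cv2.RETR_EXTERNAL,cv2.CHAIN_APPROX_NONE)[0],key=len)[:,0]
            mb=cv2.GaussianBlur(m,(5,5),0);ax_=cv2.Sobel(mb,cv2.CV_32F,1,0);ay_=cv2.Sobel(mb,cv2.CV_32F,0,1)
            nr=np.hypot(ax_,ay_)[c[:,1],c[:,0]]+1e-6
            g=np.abs(gx[c[:,1],c[:,0]]*ax_[c[:,1],c[:,0]]+gy[c[:,1],c[:,0]]*ay_[c[:,1],c[:,0]])/nr
            sc[i]+=np.minimum(g,150).mean()
    j=np.argsort(-sc)[:5];print("tilt",ts[j],sc[j].round(0))
E
python3 -c "
from h import *
st();tilt(104.5)"
```

```text
11.95 [548.2  -2.2  82.4] [1.798e+02 1.000e-01 1.045e+02] [ 1.5 -2.3 -2.4] [-0.44 -0.19  0.  ] 29.5 30.0
tilt [26 42 25 24 41] [129. 128. 127. 125. 125.]
```

Call:
arm_command([
  [0.42, 0, -0.07],
  [0.44, 0, -0.07],
  [0.45, 0, -0.07],
  [0.47, 0, -0.05],
  [0.48, 0, 0],
], gripper=[24, 24, 24, 24, 24], twist=[0, 0, 0, 0, 0])

```text
time: 12.68
tool_pos: [533.2, 52.6, 87.6]
tcp_rot: [3.141, 0.0, 1.823]
contact_force: [1.1, -2.5, -1.0]
grip_width: 29.6
finger_force: 30.0
```

```bash
python3 -c "
from h import *
st();tilt(104.5)"
```

```text
12.68 [533.2  52.6  87.6] [180.    0.  104.5] [ 1.1 -2.5 -1. ] [-0.93 -0.33  0.02] 29.6 30.0
tilt [-1  0 -2  1 -3] [151. 140. 129. 123. 118.]
```

Call:
arm_command([
  [-0.2, 0, 0],
  [0, 0, -1],
  [0, 0, -1],
  [0.4, 0, -0.2],
  [0.8, 0, 0],
], gripper=[24, 24, 24, 24, 24], twist=[0, 0, 0, 0, 0])

```text
time: 13.4
tool_pos: [526.5, 76.6, 141.8]
tcp_rot: [-3.141, -0.001, 1.821]
contact_force: [-0.6, 0.1, -2.6]
grip_width: 29.0
finger_force: 30.0
```

Call:
arm_command([
  [0.85, 0, 0],
  [0.85, 0, 0],
  [0, 0, 0],
  [0, 0, 0.2],
  [0, 0, 0],
], gripper=[24, 24, 24, 24, 24], twist=[0, 0, 0, 0, 0])

```text
time: 14.02
tool_pos: [516.0, 116.8, 136.5]
tcp_rot: [-3.14, -0.0, 1.823]
contact_force: [1.0, -0.2, -3.0]
grip_width: 29.3
finger_force: 30.0
```

```bash
python3 -c "
from h import *
st();tilt(104.5)
tilt(14.5)"
```

```text
14.03 [516.  116.8 136.5] [-179.9   -0.   104.4] [ 1.  -0.2 -3. ] [ 0.   -0.01 -0.01] 29.3 30.0
tilt [-1 -2  0 -3  1] [157. 153. 151. 129. 121.]
tilt [1 2 0 3 4] [162. 158. 158. 141. 124.]
```

Call:
arm_command([
  [0.03, 0, 0.2],
  [0, 0, 0.16],
  [0, 0, 0.12],
  [0, 0, 0.08],
  [0, 0, 0],
], gripper=[24, 24, 24, 24, 24], twist=[0, 0, 0, 0, 0])

```text
time: 14.85
tool_pos: [516.3, 117.9, 123.4]
tcp_rot: [-3.141, -0.0, 1.823]
contact_force: [-0.4, -0.5, -2.7]
grip_width: 29.3
finger_force: 30.0
```

Call:
arm_command([
  [0, 0, 0.1],
  [0, 0, 0.1],
  [0, 0, 0.1],
  [0, 0, 0],
  [0, 0, 0],
], gripper=[24, 24, 24, 24, 24], twist=[0, 0, 0, 0, 0])

```text
time: 15.48
tool_pos: [516.1, 117.9, 115.6]
tcp_rot: [-3.141, -0.0, 1.823]
contact_force: [0.2, 0.6, -2.6]
grip_width: 29.1
finger_force: 30.0
```

Run:
```python
from h import *
st()
for z in (48,52,56,60,64,68,72,76): print(z,end=" ");tilt(104.5,z)
```

```text
15.47 [516.1 117.9 115.6] [-180.    -0.   104.5] [ 0.2  0.6 -2.6] [0.01 0.03 0.  ] 29.1 30.0
48 tilt [-1 -3 -2  0 -5] [143. 142. 140. 133. 126.]
52 tilt [-2 -3 -1  0 -4] [143. 136. 136. 134. 123.]
56 tilt [-2 -1  0 -3 -4] [149. 149. 146. 136. 124.]
60 tilt [-2 -1  0 -3 -4] [168. 165. 161. 150. 138.]
64 tilt [-2 -3 -1 -4  0] [164. 147. 143. 143. 137.]
68 tilt [-2 -3 -4 -1  0] [134. 125. 121. 119. 113.]
72 tilt [-2 -4 -3 -1  1] [122. 116. 116. 111. 108.]
76 tilt [-2 -4 -1 -3  0] [131. 130. 127. 126. 120.]
```

Call:
arm_command([
  [0, 0, 0.08],
  [0, 0, 0.08],
  [0, 0, 0.04],
  [0, 0, 0],
  [0, 0, 0],
], gripper=[24, 24, 24, 24, 24], twist=[0, 0, 0, 0, 0])

```text
time: 16.9
tool_pos: [516.3, 117.9, 110.9]
tcp_rot: [-3.142, 0.0, 1.823]
contact_force: [1.1, 0.0, -2.6]
grip_width: 29.5
finger_force: 30.0
```

Call:
arm_command([
  [0, 0, 0.08],
  [0, 0, 0.08],
  [0, 0, 0.04],
  [0, 0, 0],
  [0, 0, 0],
], gripper=[24, 24, 24, 24, 24], twist=[0, 0, 0, 0, 0])

```text
time: 17.52
tool_pos: [517.8, 118.1, 109.8]
tcp_rot: [3.136, 0.001, 1.823]
contact_force: [-5.7, 0.1, 23.9]
grip_width: 29.2
finger_force: 30.0
```

```bash
python3 -c "
from h import *
o=get_obs();t=np.array([597.8,138.9,0])-o['tool_pos'];t[2]=0
plan(t,18,18)"
```

```text
[0.0, 0.18, 0.0] 1.0
[0.02, 0.18, 0.0] 1.0
[0.03, 0.18, 0.0] 1.0
[0.05, 0.18, 0.0] 1.0
[0.06, 0.17, 0.0] 1.0
[0.08, 0.17, 0.0] 1.0
[0.09, 0.16, 0.0] 1.0
[0.11, 0.15, 0.0] 1.0
[0.12, 0.14, 0.0] 1.0
[0.13, 0.13, 0.0] 1.0
[0.14, 0.12, 0.0] 1.0
[0.15, 0.11, 0.0] 1.0
[0.16, 0.09, 0.0] 1.0
[0.17, 0.08, 0.0] 1.0
[0.17, 0.06, 0.0] 1.0
[0.18, 0.05, 0.0] 1.0
[0.18, 0.03, 0.0] 1.0
[0.18, 0.02, 0.0] 1.0
```

Call:
arm_command([
  [0, 0, 0],
  [0, 0, -0.4],
  [0, 0, -0.8],
  [0, 0, -0.8],
  [0, 0, 0],
], gripper=[24, 24, 24, 24, 24], twist=[0, 0, 0, 0, 0])

```text
time: 18.15
tool_pos: [517.3, 118.0, 157.1]
tcp_rot: [3.139, 0.001, 1.823]
contact_force: [-0.0, 0.3, -2.8]
grip_width: 29.6
finger_force: 30.0
```

```bash
python3 -c "
from h import *
st();tilt(104.5)"
```

```text
18.15 [517.3 118.  157.1] [179.8   0.  104.5] [-0.   0.3 -2.8] [0.01 0.   0.04] 29.6 30.0
tilt [ 0 -1  1 -2  2] [156. 149. 135. 133. 129.]
```

Call:
arm_command([
  [0, 0.18, -0.1],
  [0.02, 0.18, 0],
  [0.03, 0.18, 0],
  [0.05, 0.18, 0],
  [0.06, 0.17, 0],
], gripper=[24, 24, 24, 24, 24], twist=[1, 1, 1, 1, 1])

```text
time: 18.88
tool_pos: [537.8, 123.6, 157.0]
tcp_rot: [-3.139, 0.001, 1.384]
contact_force: [0.7, -0.7, -2.6]
grip_width: 29.6
finger_force: 30.0
```

Call:
arm_command([
  [0.08, 0.17, 0],
  [0.09, 0.16, 0],
  [0.11, 0.15, 0],
  [0.12, 0.14, 0],
  [0.13, 0.13, 0],
], gripper=[24, 24, 24, 24, 24], twist=[1, 1, 1, 1, 1])

```text
time: 19.5
tool_pos: [560.1, 129.5, 156.9]
tcp_rot: [-3.14, 0.002, 0.947]
contact_force: [0.0, -0.5, -3.6]
grip_width: 29.7
finger_force: 30.0
```

Run:
```python
from h import *
def score(im,C,c,z,r):
    g=cv2.GaussianBlur(cv2.cvtColor(im,cv2.COLOR_BGR2GRAY),(3,3),0).astype(np.float32)
    f=np.hypot(cv2.Sobel(g,5,1,0),cv2.Sobel(g,5,0,1))
    q=np.array([proj(C,[c[0]+r*np.cos(a),c[1]+r*np.sin(a),z]) for a in ph],np.float32)
    return float(cv2.remap(f,q[:,0][None],q[:,1][None],1).mean())
P=(516.5,117.9);H=(494.5,203.1)
for n in("scene","side"):
    C=cam(n);i0=cv2.imread(f'pics/{n}0.png');i1=capture(n)[:,:,::-1].copy();cv2.imwrite(f'pics/{n}_c.png',i1)
    for nm,c in(("proud",P),("home",H)):
        for k,im in(("before",i0),("after",i1)):
            print(n,nm,k,"boss",[(z,round(score(im,C,c,z,16))) for z in(28,32,36,40,44,46,48,52)])
st()
```

```text
scene proud before boss [(28, 101), (32, 145), (36, 141), (40, 90), (44, 111), (46, 94), (48, 65), (52, 26)]
scene proud after boss [(28, 25), (32, 36), (36, 38), (40, 27), (44, 23), (46, 28), (48, 38), (52, 60)]
scene home before boss [(28, 117), (32, 165), (36, 112), (40, 95), (44, 140), (46, 142), (48, 137), (52, 127)]
scene home after boss [(28, 118), (32, 165), (36, 112), (40, 95), (44, 139), (46, 141), (48, 137), (52, 126)]
side proud before boss [(28, 75), (32, 103), (36, 144), (40, 102), (44, 86), (46, 84), (48, 79), (52, 107)]
side proud after boss [(28, 46), (32, 81), (36, 87), (40, 103), (44, 137), (46, 133), (48, 115), (52, 87)]
side home before boss [(28, 69), (32, 85), (36, 75), (40, 81), (44, 69), (46, 91), (48, 132), (52, 203)]
side home after boss [(28, 71), (32, 87), (36, 77), (40, 84), (44, 71), (46, 93), (48, 135), (52, 206)]
19.6 [560.4 129.5 157. ] [-1.799e+02  1.000e-01  5.440e+01] [ 0.   0.3 -2.4] [-0.01  0.04  0.05] 29.3 30.0
```

Run:
```python
from h import *
by=np.array([-np.sin(np.deg2rad(14.6)),np.cos(np.deg2rad(14.6))])
B=np.array([516.5,117.9])+44*by
for f,n in(("scene0","scene"),("side0","side"),("side_c","side"),("scene_c","scene")):
    C=cam(n);im=cv2.imread(f'pics/{f}.png')
    g=cv2.GaussianBlur(cv2.cvtColor(im,cv2.COLOR_BGR2GRAY),(3,3),0).astype(np.float32)
    F=np.hypot(cv2.Sobel(g,5,1,0),cv2.Sobel(g,5,0,1));F=np.minimum(F,120)
    for nm,s in(("near",-44),("far",44)):
        for r in(36.5,35,16):
            best=[]
            for dx in np.arange(-26,27,2):
                for dy in np.arange(-26,27,2):
                    c=B+s*by+[dx,dy];q=np.array([proj(C,[c[0]+r*np.cos(a),c[1]+r*np.sin(a),32]) for a in ph],np.float32)
                    best.append((round(float(cv2.remap(F,q[:,0][None],q[:,1][None],1).mean())),int(dx),int(dy)))
            best.sort(reverse=True);print(f,nm,r,best[:7])
# view direction shift per 14 mm height
for n in("scene","side"):
    C=cam(n);d=np.r_[B,32]-C[1];print(n,"apparent z=32 shift for +14mm",(d[:2]/-d[2]*14).round(1))
```

```text
scene0 near 36.5 [(87, -14, -16), (87, -14, -18), (86, -12, -16), (85, -12, -18), (84, -14, -14), (83, 18, -10), (83, 16, -12)]
scene0 near 35 [(88, -12, -18), (88, -14, -20), (87, -14, -16), (87, -14, -18), (86, -12, -20), (86, -16, -16), (85, -12, -16)]
scene0 near 16 [(93, 14, -16), (93, 12, -18), (92, 16, -14), (92, 12, -16), (92, 10, -18), (92, 10, -20), (92, 0, 2)]
scene0 far 36.5 [(109, 8, 20), (108, 10, 22), (108, 10, 20), (108, 10, 18), (108, 8, 22), (108, 8, 18), (108, 6, 20)]
scene0 far 35 [(109, 10, 20), (109, 8, 20), (109, 8, 18), (108, 10, 18), (108, 6, 20), (107, 12, 18), (107, 10, 22)]
scene0 far 16 [(105, 0, 2), (105, 0, 0), (105, -2, 0), (104, -2, 2), (103, 10, 22), (103, 6, 24), (103, 4, 24)]
side0 near 36.5 [(98, 26, -14), (97, 26, -16), (96, 26, -12), (95, 24, -14), (94, 26, -18), (94, 24, -12), (94, 24, -16)]
side0 near 35 [(98, 26, -14), (97, 26, -12), (97, 26, -16), (95, 26, -18), (95, 24, -14), (95, 24, -16), (94, 26, -10)]
side0 near 16 [(108, 6, 8), (108, 6, 6), (107, 8, 8), (106, 8, 6), (106, 6, 10), (106, 6, 4), (106, 4, 8)]
side0 far 36.5 [(108, 12, 24),
[... 1146 characters left out ...]
6), (67, 14, 10), (67, 12, 8)]
scene_c near 35 [(71, 16, 10), (71, 16, 8), (69, 14, 12), (69, 14, 10), (69, 14, 8), (68, 18, 10), (68, 18, 8)]
scene_c near 16 [(75, 26, 26), (74, 24, 26), (73, 22, 26), (69, 20, 26), (67, 26, 24), (65, 18, 26), (64, 24, 24)]
scene_c far 36.5 [(109, 10, 20), (109, 8, 20), (108, 10, 22), (108, 10, 18), (108, 8, 22), (108, 8, 18), (108, 6, 20)]
scene_c far 35 [(109, 10, 20), (109, 8, 20), (109, 8, 18), (108, 10, 18), (108, 6, 20), (108, 6, 18), (107, 12, 18)]
scene_c far 16 [(105, 0, 2), (105, 0, 0), (105, -2, 0), (104, -2, 2), (103, 6, 24), (103, 4, 26), (103, 4, 24)]
scene apparent z=32 shift for +14mm [10.9 15.8]
side apparent z=32 shift for +14mm [16.6 31.8]
```

Run:
```python
from h import *
np.set_printoptions(precision=1,suppress=True)
S=cam("scene");D=cam("side")
a=lambda u,v:(u/3+150,v/3+150)
b=lambda u,v:(u/3.5+140,v/3.5+165)
for n,p,q in(("near",(238,103),(281,76)),("far",(156,85),(208,60)),("cR",(320,103),(363,85)),("cL",(80,95),(128,72)),("cN",(247,160),(280,118)),("cB",(150,38),(185,34))):
    print(n,tri([(S,a(*p)),(D,b(*q))]))
# unwrap: sample grey profile of saved images along view direction through each boss centre, at z=32 plane
B=np.array([505.4,160.5]);by=np.array([-.252,.968])
for f,n in(("scene0","scene"),("side0","side"),("scene_c","scene"),("side_c","side")):
    C=cam(n);g=cv2.cvtColor(cv2.imread(f'pics/{f}.png'),cv2.COLOR_BGR2GRAY)
    for s in(-44,44):
        c=B+s*by;v=c-C[1][:2];v/=np.linalg.norm(v)
        q=np.array([proj(C,np.r_[c+v*t,32]) for t in range(-56,60,4)],np.float32)
        print(f,s,cv2.remap(g.astype(np.float32),q[:,0][None],q[:,1][None],1)[0].astype(int).tolist())
```

```text
near [520.2 121.9  37.4]
far [486.1 189.   38. ]
cR [577.3  84.3  28.5]
cL [436.2 237.6  24.4]
cN [487.3  69.1  26.1]
cB [499.6 232.4  51.3]
scene0 -44 [194, 234, 241, 240, 228, 220, 232, 230, 224, 226, 236, 208, 154, 164, 205, 231, 232, 227, 226, 229, 231, 230, 233, 241, 243, 244, 242, 244, 240]
scene0 44 [241, 241, 240, 240, 236, 239, 226, 176, 142, 165, 215, 236, 230, 229, 230, 230, 234, 226, 197, 163, 160, 151, 202, 236, 246, 245, 245, 215, 166]
side0 -44 [139, 175, 207, 233, 244, 248, 249, 250, 249, 249, 247, 244, 238, 227, 207, 194, 191, 198, 219, 233, 241, 245, 245, 246, 246, 246, 247, 248, 249]
side0 44 [250, 250, 250, 248, 244, 235, 220, 207, 195, 195, 209, 223, 233, 240, 241, 242, 240, 237, 231, 223, 221, 220, 226, 235, 242, 245, 247, 243, 240]
scene_c -44 [113, 133, 144, 142, 138, 136, 145, 148, 144, 149, 140, 135, 133, 133, 133, 135, 134, 129, 126, 132, 140, 148, 156, 157, 146, 143, 142, 142, 140]
scene_c 44 [239, 239, 239, 239, 235, 238, 226, 177, 144, 166, 214, 233, 228, 227, 228, 228, 233, 225, 196, 160, 154, 149, 201, 235, 245, 244, 244, 215, 165]
side_c -44 [101, 97, 99, 109, 120, 133, 141, 149, 149, 148, 141, 133, 124, 118, 117, 117, 120, 127, 137, 147, 156, 160, 159, 158, 156, 162, 179, 197, 218]
side_c 44 [246, 250, 250, 247, 243, 233, 218, 205, 193, 193, 208, 221, 231, 239, 241, 242, 239, 236, 229, 223, 220, 218, 224, 234, 241, 245, 247, 243, 239]
```

Call:
arm_command([
  [0.14, 0.12, 0],
  [0.15, 0.11, 0],
  [0.16, 0.09, 0],
  [0.17, 0.08, 0],
  [0.17, 0.06, 0],
], gripper=[24, 24, 24, 24, 24], twist=[1, 1, 1, 1, 1])

```text
time: 20.23
tool_pos: [582.6, 135.1, 157.4]
tcp_rot: [-3.141, 0.002, 0.513]
contact_force: [-0.1, 0.1, -2.4]
grip_width: 29.2
finger_force: 30.0
```

Call:
arm_command([
  [0.18, 0.05, 0.5],
  [0.18, 0.03, 0.7],
  [0.18, 0.02, 0.7],
  [0, 0, 0.7],
  [0, 0, 0.1],
], gripper=[24, 24, 24, 24, 24], twist=[1, 1, 1, 0, 0])

```text
time: 20.85
tool_pos: [594.9, 138.3, 88.8]
tcp_rot: [-3.141, 0.004, 0.254]
contact_force: [-0.5, 0.2, -2.2]
grip_width: 29.7
finger_force: 30.0
```

```bash
cat > chk.py <<'E'
from h import *
st();o=get_obs();tp=o["tool_pos"];bx=np.array([.968,.252,0])
print("D",(tp-np.array([563.9,130.2,0]))@bx,"lat",(tp-np.array([563.9,130.2,0]))@np.array([-.252,.968,0]))
B=np.array([505.4,160.5]);by=np.array([-.252,.968])
for n in("scene","side"):
    C=cam(n);g=cv2.cvtColor(capture(n),cv2.COLOR_RGB2GRAY)
    for s in(-44,44):
        c=B+s*by;v=c-C[1][:2];v/=np.linalg.norm(v)
        q=np.array([proj(C,np.r_[c+v*t,32]) for t in range(-56,60,4)],np.float32)
        print(n,s,cv2.remap(g.astype(np.float32),q[:,0][None],q[:,1][None],1)[0].astype(int).tolist())
E
python3 chk.py
```

```text
20.85 [594.9 138.3  88.8] [-180.     0.3   14.5] [-0.5  0.2 -2.2] [ 0.06  0.12 -0.02] 29.7 30.0
D 32.005569484921196 lat 0.04840812404534314
scene -44 [116, 133, 144, 142, 139, 136, 146, 146, 146, 151, 139, 135, 134, 134, 134, 135, 134, 130, 126, 132, 141, 149, 155, 155, 148, 141, 134, 197, 215]
scene 44 [143, 144, 145, 144, 139, 140, 143, 143, 142, 142, 137, 131, 146, 186, 217, 230, 234, 224, 194, 161, 160, 153, 200, 235, 245, 244, 244, 214, 164]
side -44 [102, 98, 100, 108, 120, 133, 141, 149, 149, 148, 140, 133, 125, 119, 115, 115, 119, 127, 138, 148, 155, 160, 160, 165, 175, 191, 217, 235, 244]
side 44 [126, 125, 126, 129, 133, 138, 143, 146, 145, 144, 141, 146, 161, 179, 202, 223, 229, 235, 229, 223, 221, 219, 225, 234, 241, 245, 247, 243, 239]
```

Call:
arm_command([
  [-0.5, 0, 0],
  [-0.45, 0, 0.02],
  [-0.45, 0, 0.03],
  [-0.45, 0, 0.06],
  [-0.45, 0, 0.08],
], gripper=[24, 24, 24, 24, 24], twist=[0, 0, 0, 0, 0])

```text
time: 21.58
tool_pos: [540.2, 123.9, 86.3]
tcp_rot: [3.141, -0.001, 0.252]
contact_force: [2.5, 0.4, -1.6]
grip_width: 29.2
finger_force: 30.0
```

Call:
arm_command([
  [-0.45, 0, 0.1],
  [-0.4, 0, 0.11],
  [-0.28, 0, 0.12],
  [0, 0, 0],
  [0, 0, 0],
], gripper=[24, 24, 24, 24, 24], twist=[0, 0, 0, 0, 0])

```text
time: 22.2
tool_pos: [513.2, 117.1, 77.9]
tcp_rot: [-3.142, 0.001, 0.252]
contact_force: [1.2, 0.5, -3.1]
grip_width: 29.0
finger_force: 30.0
```

```bash
python3 -c "
from h import *
st();tilt(14.5)
o=get_obs();t=np.array([512.0,-263.,0])-o['tool_pos'];t[2]=0;print(t)
t[:2]-=np.array([.968,.252])*0
plan(t,3.36,17)"
```

```text
22.2 [513.2 117.1  77.9] [-180.     0.    14.5] [ 1.2  0.5 -3.1] [ 0.12 -0.21 -0.04] 29.0 30.0
tilt [-19 -20  29  28 -18] [95. 95. 93. 92. 92.]
[  -1.27525693 -380.1413202     0.        ]
[-0.23, 0.87, 0.0] 0.2
[-0.21, 0.87, 0.0] 0.2
[-0.2, 0.87, 0.0] 0.2
[-0.18, 0.88, 0.0] 0.2
[-0.17, 0.88, 0.0] 0.2
[-0.15, 0.88, 0.0] 0.2
[-0.14, 0.88, 0.0] 0.2
[-0.12, 0.89, 0.0] 0.2
[-0.1, 0.89, 0.0] 0.2
[-0.09, 0.89, 0.0] 0.2
[-0.07, 0.89, 0.0] 0.2
[-0.06, 0.89, 0.0] 0.2
[-0.04, 0.89, 0.0] 0.2
[-0.03, 0.89, 0.0] 0.2
[-0.01, 0.89, 0.0] 0.2
[0.0, 0.89, 0.0] 0.2
[0.02, 0.89, 0.0] 0.2
```

Call:
arm_command([
  [0.4, 0, 0],
  [0.2, 0, -0.8],
  [0, 0, -1],
  [0, 0.4, -1],
  [0, 0.8, -0.2],
], gripper=[24, 24, 24, 24, 24], twist=[0, 0, 0, 0, 0])

```text
time: 22.92
tool_pos: [536.6, 91.8, 154.3]
tcp_rot: [3.141, -0.002, 0.254]
contact_force: [0.8, 0.7, -2.9]
grip_width: 29.1
finger_force: 30.0
```

```bash
python3 -c "
from h import *
st();tilt(14.5)
o=get_obs();t=np.array([517.0,-263.,0])-o['tool_pos'];t[2]=0;print(t)
plan(t,3.36,15)"
```

```text
22.93 [536.6  91.8 154.3] [ 1.80e+02 -1.00e-01  1.45e+01] [ 0.8  0.7 -2.9] [ 0.01  0.16 -0.01] 29.1 30.0
tilt [33 32 31 34 30] [141. 132. 127. 126. 120.]
[ -19.16466152 -352.71230783    0.        ]
[-0.28, 0.9, 0.0] 0.22
[-0.26, 0.9, 0.0] 0.22
[-0.25, 0.91, 0.0] 0.22
[-0.23, 0.91, 0.0] 0.22
[-0.21, 0.92, 0.0] 0.22
[-0.19, 0.92, 0.0] 0.22
[-0.18, 0.93, 0.0] 0.22
[-0.16, 0.93, 0.0] 0.22
[-0.14, 0.93, 0.0] 0.22
[-0.12, 0.93, 0.0] 0.22
[-0.1, 0.94, 0.0] 0.22
[-0.08, 0.94, 0.0] 0.22
[-0.07, 0.94, 0.0] 0.22
[-0.05, 0.94, 0.0] 0.22
[-0.03, 0.94, 0.0] 0.22
```

Call:
arm_command([
  [-0.28, 0.9, 0],
  [-0.26, 0.9, 0],
  [-0.25, 0.91, 0],
  [-0.23, 0.91, 0],
  [-0.21, 0.92, 0],
], gripper=[24, 24, 24, 24, 24], twist=[0.22, 0.22, 0.22, 0.22, 0.22])

```text
time: 23.65
tool_pos: [528.5, -26.5, 151.5]
tcp_rot: [-3.14, 0.003, 0.155]
contact_force: [0.4, -0.2, -2.2]
grip_width: 29.5
finger_force: 30.0
```

Call:
arm_command([
  [-0.19, 0.92, 0],
  [-0.18, 0.93, 0],
  [-0.16, 0.93, 0],
  [-0.14, 0.93, 0],
  [-0.12, 0.93, 0],
], gripper=[24, 24, 24, 24, 24], twist=[0.22, 0.22, 0.22, 0.22, 0.22])

```text
time: 24.28
tool_pos: [522.6, -143.9, 151.4]
tcp_rot: [-3.14, 0.003, 0.059]
contact_force: [0.2, 0.1, -1.4]
grip_width: 29.5
finger_force: 30.0
```

Call:
arm_command([
  [-0.1, 0.94, 0],
  [-0.08, 0.94, 0],
  [-0.07, 0.94, 0],
  [-0.05, 0.9, 0],
  [0, 0.7, 0],
], gripper=[24, 24, 24, 24, 24], twist=[0.22, 0.22, 0.22, 0.22, 0.22])

```text
time: 24.9
tool_pos: [518.2, -255.0, 152.1]
tcp_rot: [-3.141, 0.001, -0.037]
contact_force: [-0.3, -0.4, -2.4]
grip_width: 29.3
finger_force: 30.0
```

```bash
python3 -c "
from h import *
st();tilt(-2.2);tilt(-2.2,62)"
```

```text
24.9 [ 518.2 -255.   152.1] [-1.8e+02  1.0e-01 -2.1e+00] [-0.3 -0.4 -2.4] [0.06 0.18 0.01] 29.3 30.0
tilt [33 32 34 31 30] [150. 138. 134. 124. 120.]
tilt [32 33 31 30 29] [147. 135. 131. 118. 115.]
```

Call:
arm_command([
  [0, 0.26, 0.3],
  [0, 0, 0.6],
  [-0.1, 0, 0.6],
  [-0.15, 0, 0.5],
  [-0.15, 0, 0.3],
], gripper=[24, 24, 24, 24, 24], twist=[0, 0, 0, 0, 0])

```text
time: 25.72
tool_pos: [507.7, -259.6, 94.2]
tcp_rot: [-3.141, 0.001, -0.036]
contact_force: [-0.1, -0.2, -2.2]
grip_width: 29.0
finger_force: 30.0
```

Call:
arm_command([
  [-0.06, 0, 0.1],
  [-0.05, 0, 0.1],
  [0, 0, 0],
  [0, 0, 0],
  [0, 0, 0],
], gripper=[24, 24, 24, 24, 24], twist=[0, 0, 0, 0, 0])

```text
time: 26.35
tool_pos: [506.6, -260.9, 91.3]
tcp_rot: [3.14, -0.003, -0.036]
contact_force: [4.1, -4.7, -0.7]
grip_width: 29.4
finger_force: 30.0
```

Call:
arm_command([
  [0, 0.06, 0],
  [0, 0.03, 0.08],
  [-0.03, 0, 0.08],
  [0, 0, 0],
  [0, 0, 0],
], gripper=[24, 24, 24, 24, 24], twist=[0, 0, 0, 0, 0])

```text
time: 26.98
tool_pos: [506.6, -262.0, 88.0]
tcp_rot: [3.141, -0.004, -0.036]
contact_force: [5.0, 1.1, 7.4]
grip_width: 29.3
finger_force: 30.0
```

```bash
python3 -c "
from h import *
st();tilt(-2.2)"
```

```text
26.98 [ 506.6 -262.    88. ] [180.   -0.2  -2. ] [5.  1.1 7.4] [ 0.32 -0.93  0.  ] 29.3 30.0
tilt [33 32 31 34 35] [118. 116. 113. 113. 110.]
```

Call:
arm_command([
  [-0.06, 0, 0],
  [0, 0, 0],
  [0, 0, 0],
  [0, 0, 0],
  [0, 0, 0],
], gripper=[24, 24, 34, 50, 70], twist=[0, 0, 0, 0, 0])

```text
time: 27.7
tool_pos: [502.6, -261.8, 86.0]
tcp_rot: [-3.141, 0.002, -0.036]
contact_force: [-1.0, 1.1, -0.1]
grip_width: 49.4
finger_force: 0.0
```

Call:
arm_command([
  [0, 0, 0],
  [0, 0, 0],
  [0, 0, -0.6],
  [0, 0, -0.9],
  [0, 0, -1],
], gripper=[70, 70, 70, 70, 70], twist=[0, 0, 0, 0, 0])

```text
time: 28.32
tool_pos: [503.4, -262.2, 150.6]
tcp_rot: [3.141, -0.0, -0.036]
contact_force: [-0.3, 0.0, 0.5]
grip_width: 69.9
finger_force: 0.0
```

Call:
arm_command([
  [0, 0, -1],
  [0, 0, -1],
  [-0.5, -1, 0],
  [-0.5, -1, 0],
  [-0.5, -1, 0],
], gripper=[70, 70, 70, 70, 70], twist=[0, 0, 0, 0, 0])

```text
time: 28.95
tool_pos: [468.3, -185.2, 200.2]
tcp_rot: [3.141, -0.001, -0.036]
contact_force: [0.4, 0.6, -1.0]
grip_width: 70.1
finger_force: 0.0
```

```bash
python3 - <<'E'
from h import *
st()
# compare the rest region with the initial pictures
for n,(r0,r1,c0,c1) in(("scene",(215,300,320,400)),("side",(180,265,285,355))):
    i0=cv2.cvtColor(cv2.imread(f'pics/{n}0.png'),6)[r0:r1,c0:c1];raw=capture(n)[:,:,::-1].copy();cv2.imwrite(f'pics/{n}_e.png',raw)
    i1=cv2.cvtColor(raw,6)
    # best shift of the handle patch
    res=cv2.matchTemplate(i1[r0-10:r1+10,c0-10:c1+10],i0,cv2.TM_CCOEFF_NORMED);_,m,_,l=cv2.minMaxLoc(res);print(n,"match",round(m,3),np.array(l)-10)
    d=cv2.absdiff(i0,i1[r0:r1,c0:c1]);print("diff mean",d.mean().round(1),"frac>40",(d>40).mean().round(3))
    # pusher top patch
    t=proj(cam(n),(487,-262,169)).astype(int);p=cv2.cvtColor(cv2.imread(f'pics/{n}0.png'),6)[t[1]-12:t[1]+12,t[0]-12:t[0]+12]
    res=cv2.matchTemplate(i1[t[1]-24:t[1]+24,t[0]-24:t[0]+24],p,cv2.TM_CCOEFF_NORMED);_,m,_,l=cv2.minMaxLoc(res);print("top",round(m,3),np.array(l)-12)
exec(open('chk.py').read().split('st();')[0])
E
python3 chk.py
```

```text
28.95 [ 468.3 -185.2  200.2] [ 1.8e+02 -1.0e-01 -2.1e+00] [ 0.4  0.6 -1. ] [0.03 0.17 0.03] 70.1 0.0
scene match 0.64 [0 0]
diff mean 17.1 frac>40 0.215
top 0.552 [-2  3]
side match 0.833 [0 0]
diff mean 10.7 frac>40 0.105
top 0.584 [0 1]
29.05 [ 467.9 -184.   200.4] [-1.8e+02 -1.0e-01 -2.0e+00] [-0.  -0.1  0.6] [ 0.04  0.12 -0.02] 69.9 0.0
D -172.1425110359201 lat -279.9348363950836
scene -44 [213, 232, 241, 239, 236, 233, 226, 190, 154, 185, 221, 233, 230, 229, 230, 232, 233, 218, 178, 168, 186, 192, 197, 229, 246, 244, 243, 245, 241]
scene 44 [241, 241, 241, 241, 237, 240, 227, 178, 143, 165, 214, 236, 230, 229, 230, 231, 235, 225, 196, 163, 160, 149, 201, 237, 247, 246, 246, 216, 167]
side -44 [211, 217, 225, 233, 234, 233, 218, 200, 193, 190, 210, 226, 236, 243, 244, 245, 243, 240, 233, 225, 216, 216, 226, 236, 244, 249, 250, 252, 252]
side 44 [250, 250, 250, 248, 244, 234, 219, 206, 194, 194, 210, 224, 233, 240, 241, 241, 240, 238, 231, 224, 222, 221, 227, 235, 242, 246, 248, 244, 240]
```

Call:
arm_command([
  [0, -1, 0],
  [0, -1, 0],
  [0, -1, 0],
  [0, -1, 0],
  [0, -1, 0],
], gripper=[70, 70, 70, 70, 70], twist=[0, 0, 0, 0, 0])

```text
time: 29.78
tool_pos: [473.9, -61.2, 199.3]
tcp_rot: [3.141, -0.001, -0.037]
contact_force: [0.1, -0.3, -0.2]
grip_width: 69.6
finger_force: 0.0
```

```bash
cat > fin.py <<'E'
from h import *
st()
for n in("scene","side"):
    a=cv2.cvtColor(cv2.imread(f'pics/{n}0.png'),6);b=cv2.cvtColor(capture(n)[:,:,::-1].copy(),6);C=cam(n)
    for nm,P,w in(("top",(487,-262,169),12),("mid",(535,-262,95),14),("foot",(582,-264,36),12),("rest corner",(613,-304,8),10),("dial",(401,-80,19),12),("brown",(514,-118,15),14),("vblk",(667,-60,30),12),("ring",(715,67,20),14),("calc",(385,105,14),14)):
        t=proj(C,P).astype(int);p=a[t[1]-w:t[1]+w,t[0]-w:t[0]+w];v=w+8
        _,m,_,l=cv2.minMaxLoc(cv2.matchTemplate(b[t[1]-v:t[1]+v,t[0]-v:t[0]+v],p,cv2.TM_CCOEFF_NORMED));print(n,nm,round(m,2),np.array(l)-8)
E
python3 fin.py
```

```text
29.77 [473.9 -61.2 199.3] [180.   -0.   -2.1] [ 0.1 -0.3 -0.2] [0.   0.13 0.04] 69.6 0.0
scene top 0.76 [-2  2]
scene mid 0.79 [0 0]
scene foot 0.82 [0 0]
scene rest corner 0.99 [0 0]
scene dial 0.97 [0 0]
scene brown 0.22 [0 0]
scene vblk 0.58 [-2  6]
scene ring 0.76 [0 0]
scene calc 0.86 [-6  2]
side top 0.78 [-1  1]
side mid 0.95 [0 0]
side foot 0.95 [ 1 -1]
side rest corner 1.0 [0 0]
side dial 1.0 [0 0]
side brown 0.62 [-8  8]
side vblk 0.9 [-2  2]
side ring 0.77 [0 1]
side calc 0.9 [0 1]
```

Call:
arm_command([
  [0.3, -0.8, 0],
  [0.3, -0.8, 0],
  [0.3, -0.8, 0],
  [0.3, -0.8, 0],
  [0.3, -0.8, 0],
], gripper=[70, 70, 70, 70, 70], twist=[0, 0, 0, 0, 0])

```text
time: 30.5
tool_pos: [515.3, 36.8, 199.1]
tcp_rot: [3.141, -0.001, -0.037]
contact_force: [0.6, -0.6, 0.7]
grip_width: 70.4
finger_force: 0.0
```

```bash
python3 fin.py
cat > fit.py <<'E'
from h import *
yw=np.deg2rad(-2.3);u=np.array([np.cos(yw),np.sin(yw),0]);v=np.array([-np.sin(yw),np.cos(yw),0]);k=np.array([0,0,1.])
def fit(ims):
    best=[]
    G={}
    for n,im in ims.items():
        g=cv2.GaussianBlur(cv2.cvtColor(im,6),(3,3),0);G[n]=(cam(n),cv2.Sobel(g,5,1,0),cv2.Sobel(g,5,0,1))
    for dx in range(-8,9,2):
      for dz in range(-8,9,2):
        for t in(31,33,35,37):
            t_=np.deg2rad(t);F=np.array([582.,-263.8,32])+dx*u+dz*k;ax=-np.sin(t_)*u+np.cos(t_)*k;e=np.cos(t_)*u+np.sin(t_)*k;s=0
            for n,(C,gx,gy) in G.items():
                for r,s0,s1 in((15,100,166),):
                    P=np.array([proj(C,F+a_*ax+r*(np.cos(a)*e+np.sin(a)*v)) for a_ in(s0,s1) for a in ph],np.float32)
                    m=np.zeros(gx.shape,np.uint8);cv2.fillConvexPoly(m,np.int32(cv2.convexHull(P)*16+8),255,shift=4)
                    mb=cv2.GaussianBlur(m,(5,5),0).astype(np.float32);s+=np.minimum(np.abs(cv2.Sobel(mb,5,1,0)*gx+cv2.Sobel(mb,5,0,1)*gy)/500,150).sum()/1e3
            best.append((round(float(s),1),dx,dz,t))
    best.sort(reverse=True);return best[:6]
print("before",fit({n:cv2.imread(f'pics/{n}0.png') for n in("scene","side")}))
print("now",fit({n:capture(n)[:,:,::-1].copy() for n in("scene","side")}))
E
python3 fit.py
```

```text
30.5 [515.3  36.8 199.1] [180.   -0.   -2.1] [ 0.6 -0.6  0.7] [ 0.02  0.11 -0.02] 70.4 0.0
scene top 0.89 [-2  2]
scene mid 0.78 [0 0]
scene foot 0.82 [0 0]
scene rest corner 0.99 [0 0]
scene dial 0.97 [0 0]
scene brown 0.96 [0 0]
scene vblk 0.7 [-4  0]
scene ring 0.71 [0 0]
scene calc 0.82 [-6  2]
side top 0.87 [-1  1]
side mid 0.99 [0 0]
side foot 0.95 [ 1 -1]
side rest corner 1.0 [0 0]
side dial 0.99 [0 0]
side brown 0.67 [0 0]
side vblk 0.95 [-2  2]
side ring 0.75 [0 0]
side calc 0.88 [-6 -1]
before [(53.0, -8, -8, 31), (52.7, -4, -4, 33), (52.4, -2, -6, 33), (52.4, -8, -6, 31), (52.3, -4, -6, 33), (52.2, -6, -8, 31)]
now [(55.0, -6, -8, 33), (53.8, -8, -6, 33), (53.7, -2, -4, 35), (53.4, -2, -6, 35), (53.3, -6, -6, 33), (53.2, 2, 0, 37)]
```

```bash
python3 -c "
from plant import *
print(close_job())"
```

```text
the job is handed in; nothing more can be done
None
```

I pressed the proud cover home with the pusher's foot, laid the pusher back in its rest and handed the job in at about 31 s. In the final images the cover's height matches its neighbour's, but the pusher seems to lean about 2° more than at first, its foot about 3 mm out along the ledge; I didn't correct that.

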